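# Refit the burner's gas knob and keep it pressed for lighting

### The job

Get the portable gas burner ready to light. First turn the black regulator knob already fitted to it until its pointer is on the raised index rib at the front of the deck, and let go of it; then pick up the loose black knob, turn it so that its socket matches the bare D-shaped shaft, and push it fully home on the shaft. Finish while still holding the knob pressed down against the shaft's spring, all the way or nearly so, as one does while lighting; leave the tin and the garlic where they are.

Things in the scene. Friction and masses are not known exactly. Their poses are not given: they have to be found in the camera images.
- burner: White portable gas burner, 210 mm deep (x), 240 mm wide (y), fixed. Origin: centre of its underside, on the worktop. Its -x side is the front, toward the robot. Deck top 50 mm above the origin; two controls stand on it 60 mm in front of the centre: bare shaft 55 mm to the left (+y), fitted regulator knob 55 mm to the right (-y). The pan support behind them rises 29 mm above the deck.
- regulator (a joint): Turn of the fitted regulator knob about its upright axis, rad, positive anticlockwise from above; 0 = pointer on the raised index rib, which lies on the deck straight in front (burner -x) of the knob's axis. Range -1.6 to 1.6, starts between 0.5 and 1.3; stays where it is left (friction 0.04 N m).
- regulator_grip (a point): Middle of the grip fin of the fitted regulator knob, on its axis, 91 mm above the worktop. Black knob: round skirt 44 mm across, 24 mm high, on it an upright fin 42 mm long, 13 mm thick, 28 mm high (this point is 14 mm above the skirt, 14 mm below the fin's top). Fin along the point's x; a pointer nose juts from the skirt at the -x end, to 28 mm from the axis. Turns with the knob.
- knob_grip (a point): Middle of the grip fin of the loose gas knob, standing on the worktop, socket down. Outside as the regulator knob: 52 mm high in all, this point 38 mm above its underside, on its axis. Fin along the point's x, pointer nose at the -x end. About 120 g. Fully home on the shaft, this point lies 20 mm above the shaft's tip and the knob's x axis points as the shaft's does (pointer over the flat).
- shaft_tip (a point): Tip of the bare brass shaft of the gas valve, on its axis; it starts 34 mm above the deck (84 mm above the worktop) and sinks with the shaft. D-shaped: 20 mm in diameter, flat on its -x side 3 mm from the axis, tip bevelled over 2 mm. z up. The shaft does not turn; which way its flat faces differs from start to start (within about 0.7 rad of the burner's front).
- shaft (a joint): How far the shaft is pressed down, m: 0 = up, 0.010 = stop. Spring: about 3 N to start, 8 N at the stop. The fitted knob clears the deck over the whole travel.
- tin_centre (a point): Centre (half-way up) of a food tin, 75 mm across, 58 mm high, standing near the loose knob; to be left alone.
- garlic_centre (a point): Centre (half-way up) of a garlic bulb, 60 mm across, 58 mm high, near the loose knob; to be left alone.
- knob: The same loose knob. Origin: on its axis, centre of its underside, at the mouth of its D-shaped socket: 18 mm deep, 22 mm across, its flat on the pointer side (-x) 4 mm from the axis, mouth widened to 26 mm over 3 mm; 1 mm play all round the shaft. z up, x along the fin as for knob_grip.

How it is judged:
On the way, in this order (a step that is already met when the one before it is completed fails the run):
1. the regulator's pointer is on the index rib and the fingers have let go of it (value of joint regulator between -0.12 and 0.12 rad and contact force between the fingers and regulator below 0.2 N), for 0.2 s.
2. the loose knob is fully home on the D-shaft (horizontal distance between knob_grip and shaft_tip below 0.005 m and z of knob_grip in the frame of shaft_tip below 0.0225 m and angle between the x axis of knob_grip and the x axis of shaft_tip, either way round below 0.35 rad), for 0.2 s.
At the end, for the whole second after the job is handed in: The knob sits fully home on the D-shaft (within 2.5 mm of full depth, 5 mm of the axis, 0.35 rad of its flat), the fingers press it so that the shaft stays at least 6.5 mm down of its 10 mm against the spring, and the regulator's pointer is within 0.12 rad (7 degrees) of the index rib (all of step 2 and value of joint regulator between -0.12 and 0.12 rad and value of joint shaft above 0.0065 m and contact force between the fingers and knob above 2 N); the arm keeps its last pose, push and grip.
It fails at once if the tin is shifted or knocked over (distance of tin_centre from where it was at the start of the episode above 0.03 m).
It fails at once if the garlic is shifted (distance of garlic_centre from where it was at the start of the episode above 0.03 m).
It also fails if it takes over 48 s, if anything falls off the work surface, if the arm or the gripper's body presses on something with over 40 N, if the wrist force passes 120 N, or if a joint passes its speed limit or range.

### The arm

A 6-joint arm with a two-finger parallel gripper is mounted at the origin on a cart in front of the work surface, level with it; the furniture and walls round the work are solid. World frame = base frame: x ahead of the robot, y to its left, z up, the work surface at z = 0. Lengths are in m, angles in rad, forces in N, time in s.
With the tool pointing down it reaches from about 0.425 to 1.125 m from the base axis. Payload 14.9 kg.
Tool frame: the origin (TCP) lies between the finger pads; the fingertips stand 17 mm ahead of it and the grasp point (between the pads) lies 2 mm behind it; z points along the fingers, y is the line along which they close (so a half turn about z gives the same grasp; the last joint's range is limited). The gripper opens to 91 mm and grips with 3 to 60 N. Pads are 32 mm wide; open, the fingers measure 118 mm over their backs; the gripper's body (76 mm by 178 mm) begins 60 mm behind the grasp point.
Start: joints at [-1.243, 0.379, 1.734, -0, 1.028, -0.033], TCP at [0.247, -0.655, 0.231] pointing down, gripper open.
Joint ranges: [-2.77, 2.77], [-0.74, 2.19], [0, 2.66], [-1.06, 4.2], [0.31, 2.87], [-3.08, 3.08]. Speed limits (rad/s): [1.89, 1.89, 2.39, 3.14, 3.14, 3.14].

### API

Orientations are given as a rotation vector (axis times angle).
In Python, from bench import read_state, grab_frame, sign_off gives the robot as it stands.
- The arm moves only by the shell command python3 -m creep 'ROWS' [FORCE]. ROWS is JSON, a list of rows, each an object of numbers: "ax", "ay", "az": the turn, a rotation vector about the tool's x, y, z as a fraction of full scale; "dx", "dy", "dz": the shift along the tool's x, y, z as a fraction of full scale; "jaw": the finger opening in mm, from 0 to 91.2. In form: [{"ax": .., "ay": .., "az": .., "dx": .., "dy": .., "dz": .., "jaw": ..}, ...]. A call has 1 to 12 rows; each row is the pose to reach, as a shift and turn from the pose commanded when the call began, along the tool's axes at that moment, turning the shorter way round; what a row does not reach only later rows make up. Full scale, the value 1, is 500 mm for a shift and pi rad for a turn. A row lasts 1/12 s, in which the tool goes at most 41.7 mm and 7.16 degrees, less where a joint would pass 70% of its speed; a pose out of reach is approached as far as the arm can. A call with a number of a shift or a turn outside -1 to 1 is refused whole. A call with a gripper value outside its range is refused whole. The fingers move at their own pace and stop on an object; FORCE is the grip in N (left out, the last holds). Time passes only in rows, so rows that repeat a pose let the fingers close. It gives the time, the measured TCP pose, the force, the opening and the grip force at its end, in the units of the state.
- read_state(): the state, without advancing time (a new reading comes with each control period).
- grab_frame(name): name is "scene" or "side" or "wrist"; returns a dict with "img" (420x560x3 uint8, red, green, blue), "intrinsics" (3x3 intrinsics, pixels), "R" (3x3) and "t" (3): a world point X has camera coordinates R X + t; the wrist camera has in their place "T_tool_cam" (4x4, takes a point from camera to tool coordinates, whose origin is the TCP and whose axes are the flange's). Camera axes: x right, y down, z forward; pixel columns grow to the right and rows downward; lengths in m; the calibration is good to about 2 mm. A picture is of the moment at which its call begins: read the wrist's pose just before it. There is no depth.
- sign_off(): hands the job in; it is judged then, once.
The state is a dict: "t": time; "q": joint angles; "qd": joint speeds; "effort": joint torques, N m; "tcp_pos": TCP position; "ee_rot": TCP orientation; "contact_force": force on the tool from outside, world axes, zero at the start; "ft_torque": the same for the moment, N m; "opening": opening from 0.0 (shut) to 1.0 (fully open); "finger_force": force on a finger pad.
Only numpy, scipy, OpenCV 4.12 (cv2) and the standard library are available. Lean on these libraries where they do the work, as an engineer would, in place of code of your own. Each camera call takes 0.05 s, during which the arm holds its last target. There are 200 camera calls.

## Working session

There is one attempt and no reset: what is moved stays moved. The work goes in short steps, Python scripts to look and compute and a shell command to move; the robot and the scene stay as the last step left them, time stands still between calls to the robot, and variables do not carry over. Pictures are saved under pics/ and viewed, at most 10 in all, crops included, and the job is handed in when it is done.

```bash
mkdir -p pics; cat > h.py <<'E'
import numpy as np, cv2
from bench import read_state, grab_frame, sign_off
from scipy.spatial.transform import Rotation as Ro
def cam(name):
    s=read_state(); f=grab_frame(name); K=np.array(f["intrinsics"])
    if name=="wrist":
        T=np.array(f["T_tool_cam"]); W=np.eye(4); W[:3,:3]=Ro.from_rotvec(s["ee_rot"]).as_matrix(); W[:3,3]=s["tcp_pos"]
        M=W@T; R=M[:3,:3].T; t=-R@M[:3,3]
    else: R=np.array(f["R"]); t=np.array(f["t"])
    return f["img"],K,R,t
def ray(K,R,t,u,v,z):
    c=-R.T@t; d=R.T@np.linalg.solve(K,[u,v,1.]); return c+d*(z-c[2])/d[2]
def proj(K,R,t,X):
    p=K@(R@np.array(X)+t); return p[:2]/p[2]
def save(n,img): cv2.imwrite(f"pics/{n}.png",img[:,:,::-1])
def st():
    s=read_state(); print("t",round(s["t"],2),"tcp",np.round(s["tcp_pos"],4),"rv",np.round(s["ee_rot"],4),"q",np.round(s["q"],2),"F",np.round(s["contact_force"],1),"op",round(s["opening"],3),"ff",np.round(s["finger_force"],1)); return s
E
python3 - <<'E'
from h import *
s=st(); print(Ro.from_rotvec(s["ee_rot"]).as_matrix().round(3))
for n in("scene","side","wrist"):
    i,K,R,t=cam(n); save(n+"0",i); np.savez(f"pics/{n}0.npz",i=i,K=K,R=R,t=t); print(n,(-R.T@t).round(3),R[2].round(2))
E
```

```text
t 0.0 tcp [ 0.247  -0.6546  0.2303] rv [-3.0895e+00 -5.6340e-01  2.0000e-04] q [-1.24  0.38  1.73  0.    1.03 -0.03] F [-0.7  0.6 -1.5] op 0.999 ff 0.0
[[ 0.936  0.353 -0.   ]
 [ 0.353 -0.936  0.001]
 [ 0.    -0.001 -1.   ]]
scene [0.245 0.273 0.684] [ 0.32 -0.62 -0.72]
side [ 0.401 -0.903  0.593] [ 0.14  0.78 -0.61]
wrist [ 0.317 -0.629  0.384] [-0.25 -0.09 -0.96]
```

View pics/scene0.png

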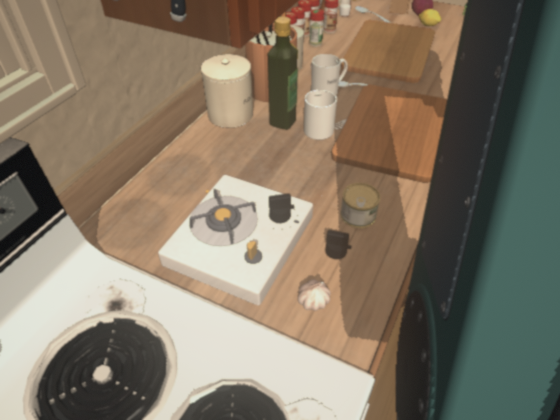

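View pics/side0.png

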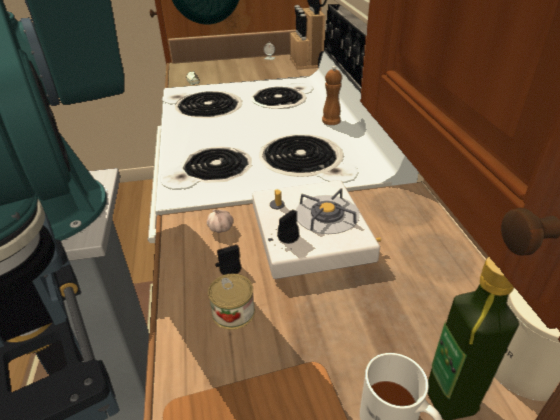

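The scene view shows the shaft tip at (252,242), regulator (281,208), loose knob (338,243), garlic (314,292) and tin (360,205). In the side view they are at (278,191), (289,226), (229,260), (220,220) and (232,300).

```bash
python3 - <<'E'
from h import *
L=lambda n:[np.load(f"pics/{n}0.npz")[k] for k in "KRt"]
S,D=L("scene"),L("side")
P=lambda c:c[0]@np.c_[c[1],c[2]]
for n,a,b in [("shaft",(252,241),(278,191)),("reg",(280,207),(289,225)),("knob",(338,242),(229,259)),("garlic",(314,293),(220,220)),("tin",(360,206),(232,302))]:
    X=cv2.triangulatePoints(P(S),P(D),np.float64(a),np.float64(b))[:,0];print(n,(X[:3]/X[3]).round(3))
for n,u,v in [("bR",313,207),("fR",260,298),("fL",162,256),("bk",226,177)]: print(n,ray(*S,u,v,.05).round(3))
for n,z in (("scene",4),("side",4)):
    i=np.load(f"pics/{n}0.npz")["i"]; c=i[165:305,195:400] if n=="scene" else i[180:290,180:350]
    save(n+"c",cv2.resize(c,None,fx=3.5,fy=3.5,interpolation=cv2.INTER_CUBIC))
E
```

```text
shaft [ 0.524 -0.16   0.082]
reg [ 0.524 -0.264  0.072]
knob [ 0.405 -0.276  0.019]
garlic [ 0.398 -0.15   0.019]
tin [ 0.4   -0.386  0.02 ]
bR [ 0.474 -0.312  0.05 ]
fR [ 0.466 -0.081  0.05 ]
fL [ 0.664 -0.08   0.05 ]
bk [ 0.673 -0.311  0.05 ]
```

View pics/scenec.png

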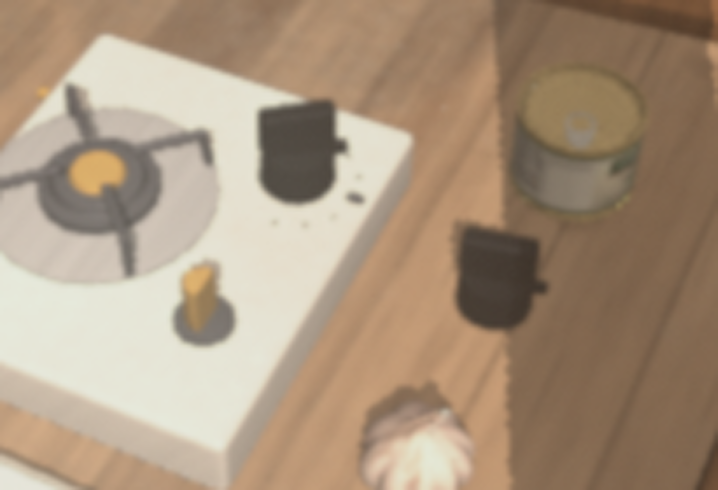

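```bash
python3 -m creep '[{"dx":0.594,"dy":-0.706,"dz":-0.12,"az":0.115,"jaw":91},{"dx":0.594,"dy":-0.706,"dz":-0.12,"az":0.115,"jaw":91},{"dx":0.594,"dy":-0.706,"dz":-0.12,"az":0.115,"jaw":91},{"dx":0.594,"dy":-0.706,"dz":-0.12,"az":0.115,"jaw":91},{"dx":0.594,"dy":-0.706,"dz":-0.12,"az":0.115,"jaw":91},{"dx":0.594,"dy":-0.706,"dz":-0.12,"az":0.115,"jaw":91},{"dx":0.594,"dy":-0.706,"dz":-0.12,"az":0.115,"jaw":91},{"dx":0.594,"dy":-0.706,"dz":-0.12,"az":0.115,"jaw":91},{"dx":0.594,"dy":-0.706,"dz":-0.12,"az":0.115,"jaw":91},{"dx":0.594,"dy":-0.706,"dz":-0.12,"az":0.115,"jaw":91},{"dx":0.594,"dy":-0.706,"dz":-0.12,"az":0.115,"jaw":91},{"dx":0.594,"dy":-0.706,"dz":-0.12,"az":0.115,"jaw":91}]'
python3 - <<'E'
from h import *
st(); i,K,R,t=cam("wrist"); save("w1",i); np.savez("pics/wrist1.npz",i=i,K=K,R=R,t=t); print(K,(-R.T@t).round(3),R.round(2)); st()
E
```

```text
t 0.15 tcp [ 0.247  -0.6547  0.2304] rv [-3.0898e+00 -5.6350e-01  2.0000e-04] q [-1.24  0.38  1.73  0.    1.03 -0.03] F [-0.2 -0.2 -0.1] op 0.997 ff 0.0
[[352.49055026   0.         278.17681017]
 [  0.         352.49055026 204.80233907]
 [  0.           0.           1.        ]] [ 0.317 -0.629  0.384] [[ 0.35 -0.94 -0.  ]
 [-0.9  -0.34  0.27]
 [-0.25 -0.1  -0.96]]
t 0.2 tcp [ 0.2471 -0.6547  0.2305] rv [-3.0899e+00 -5.6360e-01  1.0000e-04] q [-1.24  0.38  1.73  0.    1.03 -0.03] F [ 0.5  1.3 -0.2] op 1.0 ff 0.0$[0]: bad value
```

View pics/w1.png

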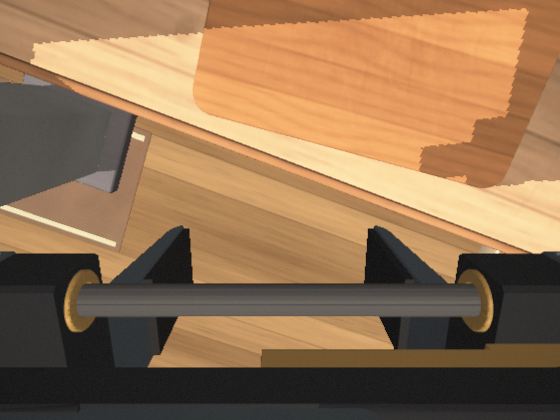

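The wrist view shows only worktop and my fingers at rows above 240. The move was refused because a row needs every key.

```bash
python3 -m creep '[{"ax":0,"ay":0,"dx":0.594,"dy":-0.706,"dz":-0.12,"az":0.115,"jaw":91},{"ax":0,"ay":0,"dx":0.594,"dy":-0.706,"dz":-0.12,"az":0.115,"jaw":91},{"ax":0,"ay":0,"dx":0.594,"dy":-0.706,"dz":-0.12,"az":0.115,"jaw":91},{"ax":0,"ay":0,"dx":0.594,"dy":-0.706,"dz":-0.12,"az":0.115,"jaw":91},{"ax":0,"ay":0,"dx":0.594,"dy":-0.706,"dz":-0.12,"az":0.115,"jaw":91},{"ax":0,"ay":0,"dx":0.594,"dy":-0.706,"dz":-0.12,"az":0.115,"jaw":91},{"ax":0,"ay":0,"dx":0.594,"dy":-0.706,"dz":-0.12,"az":0.115,"jaw":91},{"ax":0,"ay":0,"dx":0.594,"dy":-0.706,"dz":-0.12,"az":0.115,"jaw":91},{"ax":0,"ay":0,"dx":0.594,"dy":-0.706,"dz":-0.12,"az":0.115,"jaw":91},{"ax":0,"ay":0,"dx":0.594,"dy":-0.706,"dz":-0.12,"az":0.115,"jaw":91},{"ax":0,"ay":0,"dx":0.594,"dy":-0.706,"dz":-0.12,"az":0.115,"jaw":91},{"ax":0,"ay":0,"dx":0.594,"dy":-0.706,"dz":-0.12,"az":0.115,"jaw":91}]'
sleep 0.1; python3 -m creep '[{"ax":0,"ay":0,"az":0,"dx":0,"dy":0,"dz":0,"jaw":91},{"ax":0,"ay":0,"az":0,"dx":0,"dy":0,"dz":0,"jaw":91}]'
python3 - <<'E'
from h import *
st(); i,K,R,t=cam("wrist"); save("w2",i); np.savez("pics/wrist2.npz",i=i,K=K,R=R,t=t)
E
```

```text
t: 1.2
tcp_pos: [0.4014, -0.2157, 0.2917]
ee_rot: [-3.141, -0.004, -0.002]
contact_force: [1.0, -0.5, -0.1]
opening: 0.996
finger_force: 0.0
t: 1.37
tcp_pos: [0.4004, -0.22, 0.291]
ee_rot: [3.141, 0.001, 0.0]
contact_force: [0.4, -0.1, 0.1]
opening: 1.0
finger_force: 0.0
t 1.37 tcp [ 0.4004 -0.22    0.291 ] rv [3.1412e+00 1.3000e-03 3.0000e-04] q [-0.55 -0.1   2.17 -0.    1.08  1.02] F [ 0.4 -0.1  0.1] op 1.0 ff 0.0
```

View pics/w2.png

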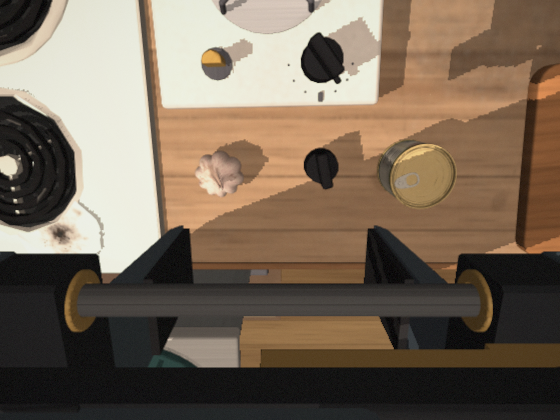

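The wrist view shows the regulator at (322,61) with its pointer at about (338,80), and the index rib at (321,97). The shaft is at (216,64), the loose knob at (321,167) with its pointer at (326,187), the garlic at (218,174) and the tin at (417,175).

```bash
python3 - <<'E'
from h import *
d=np.load("pics/wrist2.npz"); i,K,R,t=[d[k] for k in "iKRt"]
r=lambda a:cv2.resize(a,None,fx=5,fy=5,interpolation=cv2.INTER_CUBIC)
g=np.clip(i.astype(float)*1.6+10,0,255).astype(np.uint8)
save("w2c",np.vstack([np.hstack([r(g[20:110,285:365]),r(g[130:220,285:365])]) ])[:, :800] )
top=np.hstack([r(g[25:105,285:360]),r(g[130:210,285:360])])
hsv=cv2.cvtColor(i,cv2.COLOR_RGB2HSV)
for n,(x0,y0,x1,y1) in {"reg":(295,25,350,90),"knob":(298,140,345,195)}.items():
    m=((i.max(2)<50)*255).astype(np.uint8); k=np.zeros_like(m); k[y0:y1,x0:x1]=m[y0:y1,x0:x1]
    c=max(cv2.findContours(k,0,2)[0],key=cv2.contourArea); print(n,cv2.contourArea(c),cv2.boundingRect(c),cv2.minEnclosingCircle(c))
k=np.zeros(i.shape[:2],np.uint8); b=cv2.inRange(hsv,(12,110,90),(32,255,255)); k[40:85,195:240]=b[40:85,195:240]
c=max(cv2.findContours(k,0,2)[0],key=cv2.contourArea); print("brass",cv2.contourArea(c),cv2.minAreaRect(c),c[:,0].tolist())
cv2.imwrite("pics/w2c.png",np.hstack([r(g[28:103,280:355]),r(g[130:205,285:345])])[:,:,::-1][:, :700])
E
```

```text
reg 1491.0 (301, 33, 43, 50) ((326.3016357421875, 58.193206787109375), 26.52584457397461)
knob 908.0 (304, 149, 34, 40) ((322.0581359863281, 168.17442321777344), 20.43231773376465)
brass 272.5 ((213.5, 58.0), (16.0, 23.0), 90.0) [[208, 50], [207, 51], [206, 51], [202, 55], [202, 63], [203, 63], [205, 65], [206, 65], [207, 66], [220, 66], [221, 65], [225, 65], [225, 64], [221, 60], [221, 58], [220, 57], [220, 55], [216, 51], [215, 51], [214, 50]]
```

View pics/w2c.png

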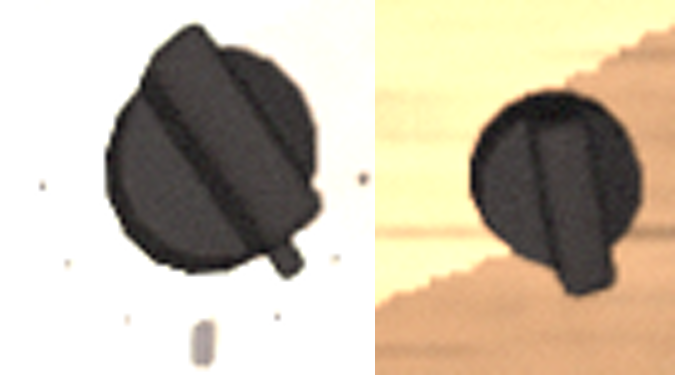

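The crop shows both fins clearly. The regulator fin runs from (182,52) to (290,220) and the loose fin from (557,123) to (591,289), in crop pixels.

```bash
python3 - <<'E'
from h import *
d=np.load("pics/wrist2.npz"); C=[d[k] for k in "KRt"]
def fin(n,a,b,ox,z):
    A,B=[ray(*C,ox+p[0]/5,oy+p[1]/5,z) for p in(a,b)]
    v=A-B; print(n,((A+B)/2).round(4),"len",np.linalg.norm(v).round(4),"yaw",np.arctan2(v[1],v[0]).round(3))
oy=28; fin("reg",(182,52),(290,220),280,.105)
oy=130; fin("knob",(182.5,123),(216,289),285,.052)
print("rib",ray(*C,320.6,96.6,.052).round(4))
print("deckedge",ray(*C,165,107,.05).round(4),ray(*C,377,103,.05).round(4))
print("shaft",ray(*C,212,58,.084).round(4)); print("tin",ray(*C,419,174,.058).round(3),"garlic",ray(*C,218,174,.03).round(3))
E
```

```text
reg [ 0.5191 -0.265   0.105 ] len 0.0346 yaw 0.632
knob [ 0.4044 -0.2738  0.052 ] len 0.0389 yaw 0.232
rib [ 0.4851 -0.2663  0.052 ]
deckedge [ 0.4743 -0.0989  0.05  ] [ 0.4786 -0.3275  0.05  ]
shaft [ 0.5193 -0.1579  0.084 ]
tin [ 0.403 -0.378  0.058] garlic [ 0.397 -0.149  0.03 ]
```

```bash
python3 -m creep '[{"ax":0,"ay":0,"az":-0.201,"dx":0.24,"dy":0.091,"dz":0.25,"jaw":50},{"ax":0,"ay":0,"az":-0.201,"dx":0.24,"dy":0.091,"dz":0.25,"jaw":50},{"ax":0,"ay":0,"az":-0.201,"dx":0.24,"dy":0.091,"dz":0.25,"jaw":50},{"ax":0,"ay":0,"az":-0.201,"dx":0.24,"dy":0.091,"dz":0.25,"jaw":50},{"ax":0,"ay":0,"az":-0.201,"dx":0.24,"dy":0.091,"dz":0.25,"jaw":50},{"ax":0,"ay":0,"az":-0.201,"dx":0.24,"dy":0.091,"dz":0.25,"jaw":50},{"ax":0,"ay":0,"az":-0.201,"dx":0.24,"dy":0.091,"dz":0.25,"jaw":50},{"ax":0,"ay":0,"az":-0.201,"dx":0.24,"dy":0.091,"dz":0.25,"jaw":50},{"ax":0,"ay":0,"az":-0.201,"dx":0.24,"dy":0.091,"dz":0.25,"jaw":50}]' 20
python3 - <<'E'
from h import *
st(); i,K,R,t=cam("wrist"); np.savez("pics/wrist3.npz",i=i,K=K,R=R,t=t); save("w3",i)
E
```

```text
t: 2.17
tcp_pos: [0.5199, -0.2659, 0.1672]
ee_rot: [2.987, 0.969, 0.002]
contact_force: [0.3, 0.4, 0.8]
opening: 0.552
finger_force: 0.0
t 2.17 tcp [ 0.5199 -0.2659  0.1672] rv [2.9874e+00 9.6860e-01 1.6000e-03] q [-0.51  0.28  2.   -0.    0.85  0.43] F [0.3 0.4 0.8] op 0.552 ff 0.0
```

View pics/w3.png

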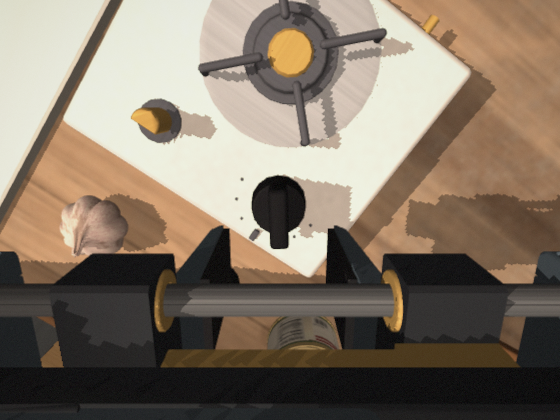

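The regulator fin stands upright in the image at column 279, centred between the fingers. I'll go down, grip, turn about −0.61 rad and release.

```bash
python3 -m creep '[{"ax":0,"ay":0,"az":0,"dx":0,"dy":0,"dz":0.06,"jaw":50},{"ax":0,"ay":0,"az":0,"dx":0,"dy":0,"dz":0.1,"jaw":50},{"ax":0,"ay":0,"az":0,"dx":0,"dy":0,"dz":0.134,"jaw":50},{"ax":0,"ay":0,"az":0,"dx":0,"dy":0,"dz":0.134,"jaw":50},{"ax":0,"ay":0,"az":0,"dx":0,"dy":0,"dz":0.134,"jaw":5},{"ax":0,"ay":0,"az":0,"dx":0,"dy":0,"dz":0.134,"jaw":5},{"ax":0,"ay":0,"az":0,"dx":0,"dy":0,"dz":0.134,"jaw":5},{"ax":0,"ay":0,"az":0,"dx":0,"dy":0,"dz":0.134,"jaw":5},{"ax":0,"ay":0,"az":0,"dx":0,"dy":0,"dz":0.134,"jaw":5},{"ax":0,"ay":0,"az":0,"dx":0,"dy":0,"dz":0.134,"jaw":5}]' 20
python3 - <<'E'
from h import *
st()
E
```

```text
t: 3.05
tcp_pos: [0.5206, -0.2655, 0.0995]
ee_rot: [2.986, 0.974, 0.001]
contact_force: [0.2, -1.6, 2.1]
opening: 0.142
finger_force: 7.9
t 3.05 tcp [ 0.5206 -0.2655  0.0995] rv [2.986e+00 9.745e-01 9.000e-04] q [-0.51  0.39  2.02  0.    0.73  0.43] F [ 0.2 -1.6  2.1] op 0.142 ff 7.9
```

```bash
python3 -m creep '[{"ax":0,"ay":0,"az":0.0,"dx":0,"dy":0,"dz":0,"jaw":5},{"ax":0,"ay":0,"az":0.03,"dx":0,"dy":0,"dz":0,"jaw":5},{"ax":0,"ay":0,"az":0.06,"dx":0,"dy":0,"dz":0,"jaw":5},{"ax":0,"ay":0,"az":0.09,"dx":0,"dy":0,"dz":0,"jaw":5},{"ax":0,"ay":0,"az":0.12,"dx":0,"dy":0,"dz":0,"jaw":5},{"ax":0,"ay":0,"az":0.15,"dx":0,"dy":0,"dz":0,"jaw":5},{"ax":0,"ay":0,"az":0.18,"dx":0,"dy":0,"dz":0,"jaw":5},{"ax":0,"ay":0,"az":0.195,"dx":0,"dy":0,"dz":0,"jaw":5},{"ax":0,"ay":0,"az":0.195,"dx":0,"dy":0,"dz":0,"jaw":5},{"ax":0,"ay":0,"az":0.195,"dx":0,"dy":0,"dz":0,"jaw":5},{"ax":0,"ay":0,"az":0.195,"dx":0,"dy":0,"dz":0,"jaw":5},{"ax":0,"ay":0,"az":0.195,"dx":0,"dy":0,"dz":0,"jaw":5}]'
python3 - <<'E'
from h import *
st()
E
python3 -m creep '[{"ax":0,"ay":0,"az":0,"dx":0,"dy":0,"dz":0,"jaw":40},{"ax":0,"ay":0,"az":0,"dx":0,"dy":0,"dz":0,"jaw":40},{"ax":0,"ay":0,"az":0,"dx":0,"dy":0,"dz":0,"jaw":40},{"ax":0,"ay":0,"az":0,"dx":0,"dy":0,"dz":0,"jaw":40},{"ax":0,"ay":0,"az":0,"dx":0,"dy":0,"dz":-0.08,"jaw":40},{"ax":0,"ay":0,"az":0,"dx":0,"dy":0,"dz":-0.16,"jaw":40},{"ax":0,"ay":0,"az":0,"dx":-0.1,"dy":0,"dz":-0.24,"jaw":40},{"ax":0,"ay":0,"az":0,"dx":-0.16,"dy":-0.1,"dz":-0.24,"jaw":40},{"ax":0,"ay":0,"az":0,"dx":-0.18,"dy":-0.13,"dz":-0.24,"jaw":40},{"ax":0,"ay":0,"az":0,"dx":-0.18,"dy":-0.13,"dz":-0.24,"jaw":40},{"ax":0,"ay":0,"az":0,"dx":-0.18,"dy":-0.13,"dz":-0.24,"jaw":40},{"ax":0,"ay":0,"az":0,"dx":-0.18,"dy":-0.13,"dz":-0.24,"jaw":40}]'
python3 - <<'E'
from h import *
st(); i,K,R,t=cam("wrist"); np.savez("pics/wrist4.npz",i=i,K=K,R=R,t=t); save("w4",i)
E
```

```text
t: 4.05
tcp_pos: [0.5203, -0.2646, 0.0994]
ee_rot: [-3.14, -0.028, 0.001]
contact_force: [-2.8, 9.4, 12.4]
opening: 0.143
finger_force: 20.0
t 4.05 tcp [ 0.5203 -0.2646  0.0994] rv [-3.1401e+00 -2.8200e-02  9.0000e-04] q [-0.51  0.39  2.02  0.    0.74  1.04] F [-2.8  9.4 12.4] op 0.143 ff 20.0
t: 5.05
tcp_pos: [0.4296, -0.2023, 0.2193]
ee_rot: [3.141, 0.029, 0.002]
contact_force: [0.7, -1.0, 0.1]
opening: 0.439
finger_force: 0.0
t 5.05 tcp [ 0.4296 -0.2023  0.2193] rv [3.1408e+00 2.9400e-02 1.6000e-03] q [-0.49  0.03  2.19 -0.    0.92  1.06] F [ 0.7 -1.   0.1] op 0.439 ff 0.0
```

View pics/w4.png

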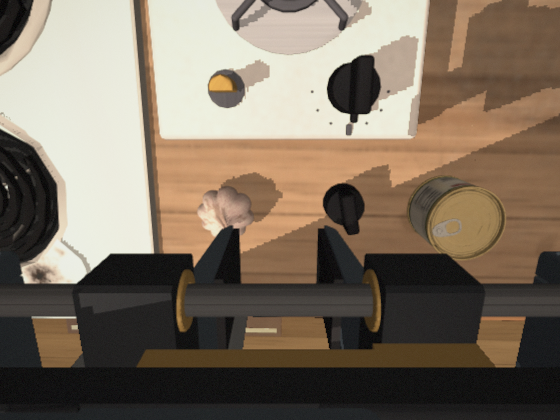

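The regulator pointer at (353,118) now sits close to the rib at (349,129). The shaft at (226,88) shows its brass D with the flat towards the front. I'll measure both.

```bash
python3 - <<'E'
from h import *
d=np.load("pics/wrist4.npz"); i=d["i"]; C=[d[k] for k in "KRt"]
g=np.clip(i.astype(float)*1.5+10,0,255).astype(np.uint8)
r=lambda a,f:cv2.resize(a,None,fx=f,fy=f,interpolation=cv2.INTER_CUBIC)
cv2.imwrite("pics/w4c.png",np.hstack([r(g[65:113,202:252],8),r(g[48:144,325:385],4),])[:,:,::-1])
edge=[ray(*C,*p,.05) for p in((165,138),(410,137))]; print(np.round(edge,4))
hsv=cv2.cvtColor(i,cv2.COLOR_RGB2HSV)
k=np.zeros(i.shape[:2],np.uint8); b=cv2.inRange(hsv,(12,150,150),(32,255,255)); k[65:113,202:252]=b[65:113,202:252]
c=max(cv2.findContours(k,0,2)[0],key=cv2.contourArea); print(c[:,0].tolist())
E
```

```text
[[ 0.4749 -0.1002  0.05  ]
 [ 0.4799 -0.3217  0.05  ]]
[[218, 75], [217, 76], [216, 76], [215, 77], [213, 77], [210, 80], [210, 82], [209, 83], [209, 89], [210, 90], [231, 90], [232, 89], [231, 88], [231, 83], [230, 82], [230, 81], [227, 78], [226, 78], [225, 77], [224, 77], [223, 76], [222, 76], [221, 75]]
```

View pics/w4c.png

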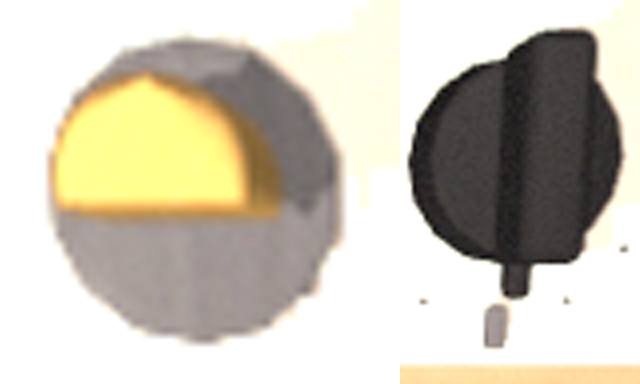

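```bash
python3 - <<'E'
from h import *
d=np.load("pics/wrist4.npz"); C=[d[k] for k in "KRt"]
q=lambda x,y,z:ray(*C,325+(x-400)/4,48+y/4,z)
def yaw(a,b): v=a-b; return np.arctan2(v[1],v[0]).round(3)
print("fin right edge",yaw(q(597,50,.105),q(583,240,.105)),"left",yaw(q(533,60,.105),q(521,245,.105)),"centre",(sum([q(597,50,.105),q(583,240,.105),q(533,60,.105),q(521,245,.105)])/4).round(4))
print("nose",q(515,290,.065).round(4),"rib",q(496,325,.052).round(4),yaw(q(500,308,.052),q(493,345,.052)))
s=lambda x,y:ray(*C,202+x/8,65+y/8,.084)
print("shaft",ray(*C,220.9,86.5,.084).round(4),"flat yaw",yaw(s(60,206),s(245,206))-np.pi/2, "w",np.linalg.norm(s(57,190)-s(245,190)))
k=np.array([(344,168)]) 
E
```

```text
fin right edge 0.013 left 0.01 centre [ 0.52  -0.264  0.105]
nose [ 0.494  -0.2665  0.065 ] rib [ 0.4859 -0.2656  0.052 ] -0.119
shaft [ 0.5184 -0.157   0.084 ] flat yaw 0.019203673205103522 w 0.018338731391093575
```

```bash
python3 -m creep '[{"ax":0,"ay":0,"az":-0.068,"dx":-0.053,"dy":0.142,"dz":0.1,"jaw":40},{"ax":0,"ay":0,"az":-0.068,"dx":-0.053,"dy":0.142,"dz":0.2,"jaw":40},{"ax":0,"ay":0,"az":-0.068,"dx":-0.053,"dy":0.142,"dz":0.2,"jaw":40},{"ax":0,"ay":0,"az":-0.068,"dx":-0.053,"dy":0.142,"dz":0.2,"jaw":40},{"ax":0,"ay":0,"az":-0.068,"dx":-0.053,"dy":0.142,"dz":0.27,"jaw":40},{"ax":0,"ay":0,"az":-0.068,"dx":-0.053,"dy":0.142,"dz":0.32,"jaw":40},{"ax":0,"ay":0,"az":-0.068,"dx":-0.053,"dy":0.142,"dz":0.35,"jaw":40},{"ax":0,"ay":0,"az":-0.068,"dx":-0.053,"dy":0.142,"dz":0.35,"jaw":40}]' 40
python3 -m creep '[{"ax":0,"ay":0,"az":0,"dx":0,"dy":0,"dz":0,"jaw":5},{"ax":0,"ay":0,"az":0,"dx":0,"dy":0,"dz":0,"jaw":5},{"ax":0,"ay":0,"az":0,"dx":0,"dy":0,"dz":0,"jaw":5},{"ax":0,"ay":0,"az":0,"dx":0,"dy":0,"dz":0,"jaw":5},{"ax":0,"ay":0,"az":0,"dx":0,"dy":0,"dz":0,"jaw":5},{"ax":0,"ay":0,"az":0,"dx":0,"dy":0,"dz":0,"jaw":5},{"ax":0,"ay":0,"az":0,"dx":0,"dy":0,"dz":0,"jaw":5},{"ax":0,"ay":0,"az":0,"dx":0,"dy":0,"dz":0,"jaw":5}]' 40
python3 - <<'E'
from h import *
st()
E
```

```text
t: 5.77
tcp_pos: [0.4032, -0.2731, 0.0411]
ee_rot: [-3.117, -0.362, 0.005]
contact_force: [0.1, 1.5, 0.5]
opening: 0.439
finger_force: 0.0
t: 6.43
tcp_pos: [0.4046, -0.274, 0.0449]
ee_rot: [3.119, 0.363, 0.002]
contact_force: [-1.6, 0.0, 9.6]
opening: 0.139
finger_force: 40.0
t 6.43 tcp [ 0.4046 -0.274   0.0449] rv [3.1194e+00 3.6350e-01 1.9000e-03] q [-0.64  0.38  2.21 -0.    0.56  0.7 ] F [-1.6  0.   9.6] op 0.139 ff 40.0
```

```bash
python3 -m creep '[{"ax":0,"ay":0,"az":0,"dx":0,"dy":0,"dz":-0.06,"jaw":5},{"ax":0,"ay":0,"az":0,"dx":0,"dy":0,"dz":-0.13,"jaw":5},{"ax":0,"ay":0,"az":0,"dx":0,"dy":0,"dz":-0.2,"jaw":5},{"ax":0,"ay":0,"az":0,"dx":0,"dy":0,"dz":-0.27,"jaw":5},{"ax":0,"ay":0,"az":0.0675,"dx":0.06,"dy":-0.04,"dz":-0.31,"jaw":5},{"ax":0,"ay":0,"az":0.0675,"dx":0.13,"dy":-0.08,"dz":-0.31,"jaw":5},{"ax":0,"ay":0,"az":0.0675,"dx":0.2,"dy":-0.13,"dz":-0.31,"jaw":5},{"ax":0,"ay":0,"az":0.0675,"dx":0.25,"dy":-0.16,"dz":-0.31,"jaw":5},{"ax":0,"ay":0,"az":0.0675,"dx":0.277,"dy":-0.177,"dz":-0.31,"jaw":5},{"ax":0,"ay":0,"az":0.0675,"dx":0.277,"dy":-0.177,"dz":-0.31,"jaw":5},{"ax":0,"ay":0,"az":0.0675,"dx":0.277,"dy":-0.177,"dz":-0.31,"jaw":5},{"ax":0,"ay":0,"az":0.0675,"dx":0.277,"dy":-0.177,"dz":-0.31,"jaw":5}]'
python3 - <<'E'
from h import *
st(); r=lambda a:cv2.resize(a,None,fx=3,fy=3,interpolation=cv2.INTER_CUBIC)
out=[]
for n in("wrist","scene","side"):
    i,K,R,t=cam(n); np.savez(f"pics/{n}5.npz",i=i,K=K,R=R,t=t)
    u,v=proj(K,R,t,[.519,-.156,.12]); print(n,u,v)
    x,y=(int(np.clip(u,65,495)),int(np.clip(v,90,330))); out.append(r(i[y-90:y+90,x-43:x+43] if n!="wrist" else i[240-90:240+90,278-43:278+43]))
cv2.imwrite("pics/m5.png",np.clip(np.hstack(out)*1.5,0,255).astype(np.uint8)[:,:,::-1])
E
```

```text
t: 7.43
tcp_pos: [0.5179, -0.1557, 0.1989]
ee_rot: [-3.141, -0.031, 0.001]
contact_force: [0.7, -0.5, -1.4]
opening: 0.14
finger_force: 40.0
t 7.43 tcp [ 0.5179 -0.1557  0.1989] rv [-3.1414e+00 -3.1500e-02  6.0000e-04] q [-0.34  0.17  2.07 -0.    0.9   1.22] F [ 0.7 -0.5 -1.4] op 0.14 ff 40.0
wrist 277.3580171761993 216.44398921404314
scene 252.00362784713354 228.45303255847753
side 274.6909389226233 174.6167907909636
```

View pics/m5.png

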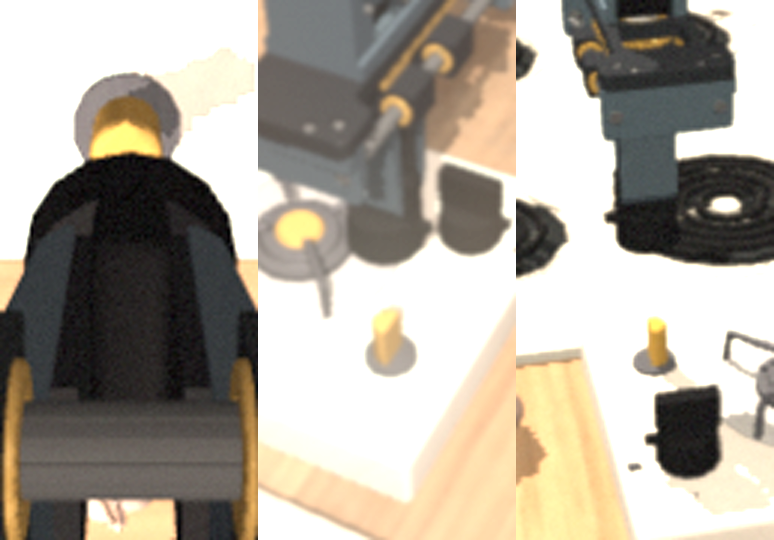

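The combined crop shows the knob level in the fingers, with its skirt's back edge at wrist pixel (279,201). The shaft is just behind and below it, with its flat facing the robot.

```bash
python3 - <<'E'
from h import *
d=np.load("pics/wrist5.npz"); i=d["i"]; C=[d[k] for k in "KRt"]; tcp=np.array([.5179,-.1557,.1989])
yb=tcp[2]-.045
for z in(yb,yb+.024): print(z,proj(*C,[tcp[0]+.022,tcp[1],z]).round(1),"sides",proj(*C,[tcp[0],tcp[1]+.022,z]).round(1),proj(*C,[tcp[0],tcp[1]-.022,z]).round(1))
for x in range(262,297,4):
    col=i[150:260,x].max(1); print(x,150+np.argmax(col<40),end="; ")
for y in(205,215,225,233): 
    r=i[y,230:330].max(1)<45; w=np.where(r)[0]+230; print(y,w.min(),w.max())
for z,y0,y1,n in((.084,0,0,"")): print("tip bbox",proj(*C,[.519+.01,-.156,z]),proj(*C,[.519-.003,-.156,z]), "collar ctr",proj(*C,[.519,-.156,.05]))
k=i[165:215,250:310]; hsv=cv2.cvtColor(k,cv2.COLOR_RGB2HSV); b=cv2.inRange(hsv,(12,100,60),(32,255,255)); ys,xs=np.where(b>0); print("brass",xs.min()+250,xs.max()+250,ys.min()+165,ys.max()+165)
v=k.astype(int); grey=((v.max(2)<150)&(v.max(2)>60)&(np.ptp(v,axis=2)<25)); ys,xs=np.where(grey); print("collar",np.percentile(xs,[1,99])+250,np.percentile(ys,[1])+165)
E
```

```text
0.15389999999999998 [277.5 199.8] sides [240.1 234.5] [313.3 235.9]
0.17789999999999997 [277.4 211.6] sides [235.5 250.2] [317.7 251.8]
262 206; 266 204; 270 203; 274 202; 278 201; 282 202; 286 203; 290 203; 294 206; 205 263 293
215 251 306
225 245 310
233 244 312Traceback (most recent call last):
  File "<stdin>", line 9, in <module>
TypeError: cannot unpack non-iterable float object
```

```bash
python3 -m creep '[{"ax":0,"ay":0,"az":0,"dx":0,"dy":0,"dz":0.05,"jaw":5},{"ax":0,"ay":0,"az":0,"dx":0,"dy":0,"dz":0.1,"jaw":5},{"ax":0,"ay":0,"az":0,"dx":0,"dy":0,"dz":0.13,"jaw":5},{"ax":0,"ay":0,"az":0,"dx":0,"dy":0,"dz":0.13,"jaw":5},{"ax":0,"ay":0,"az":0,"dx":0,"dy":0,"dz":0.13,"jaw":5},{"ax":0,"ay":0,"az":0,"dx":0,"dy":0,"dz":0.13,"jaw":5}]' 50
```

```text
t: 8.08
tcp_pos: [0.5188, -0.1561, 0.135]
ee_rot: [3.141, 0.03, 0.002]
contact_force: [0.9, -0.2, -1.0]
opening: 0.137
finger_force: 50.0
```

```bash
python3 -m creep '[{"ax":0,"ay":0,"az":0,"dx":0,"dy":0,"dz":0.008,"jaw":5},{"ax":0,"ay":0,"az":0,"dx":0,"dy":0,"dz":0.014,"jaw":5},{"ax":0,"ay":0,"az":0,"dx":0,"dy":0,"dz":0.018,"jaw":5},{"ax":0,"ay":0,"az":0,"dx":0,"dy":0,"dz":0.022,"jaw":5},{"ax":0,"ay":0,"az":0,"dx":0,"dy":0,"dz":0.026,"jaw":5},{"ax":0,"ay":0,"az":0,"dx":0,"dy":0,"dz":0.026,"jaw":5},{"ax":0,"ay":0,"az":0,"dx":0,"dy":0,"dz":0.026,"jaw":5}]'
```

```text
t: 8.67
tcp_pos: [0.5188, -0.1555, 0.121]
ee_rot: [-3.141, -0.031, -0.001]
contact_force: [5.8, 2.8, -3.9]
opening: 0.138
finger_force: 50.0
```

```bash
python3 -m creep '[{"ax":0,"ay":0,"az":0,"dx":0.001,"dy":0,"dz":0.004,"jaw":5},{"ax":0,"ay":0,"az":0,"dx":0.001,"dy":0,"dz":0.008,"jaw":5},{"ax":0,"ay":0,"az":0,"dx":0.001,"dy":0,"dz":0.012,"jaw":5},{"ax":0,"ay":0,"az":0,"dx":0.001,"dy":0,"dz":0.016,"jaw":5},{"ax":0,"ay":0,"az":0,"dx":0.001,"dy":0,"dz":0.02,"jaw":5},{"ax":0,"ay":0,"az":0,"dx":0.001,"dy":0,"dz":0.02,"jaw":5},{"ax":0,"ay":0,"az":0,"dx":0.001,"dy":0,"dz":0.02,"jaw":5}]'
```

```text
t: 9.25
tcp_pos: [0.5191, -0.1555, 0.1108]
ee_rot: [-3.141, -0.031, -0.0]
contact_force: [3.5, 4.0, 1.6]
opening: 0.139
finger_force: 50.0
```

```bash
python3 -m creep '[{"ax":0,"ay":0,"az":0,"dx":0.001,"dy":-0.001,"dz":0.004,"jaw":5},{"ax":0,"ay":0,"az":0,"dx":0.001,"dy":-0.001,"dz":0.008,"jaw":5},{"ax":0,"ay":0,"az":0,"dx":0.001,"dy":-0.001,"dz":0.012,"jaw":5},{"ax":0,"ay":0,"az":0,"dx":0.001,"dy":-0.001,"dz":0.016,"jaw":5},{"ax":0,"ay":0,"az":0,"dx":0.001,"dy":-0.001,"dz":0.018,"jaw":5},{"ax":0,"ay":0,"az":0,"dx":0.001,"dy":-0.001,"dz":0.018,"jaw":5},{"ax":0,"ay":0,"az":0,"dx":0.001,"dy":-0.001,"dz":0.018,"jaw":5}]' 60
python3 -m creep '[{"ax":0,"ay":0,"az":0,"dx":0,"dy":0,"dz":0.002,"jaw":5},{"ax":0,"ay":0,"az":0,"dx":0,"dy":0,"dz":0.002,"jaw":5},{"ax":0,"ay":0,"az":0,"dx":0,"dy":0,"dz":0.002,"jaw":5}]'
```

```text
t: 9.83
tcp_pos: [0.5194, -0.1552, 0.1019]
ee_rot: [3.141, 0.031, -0.0]
contact_force: [-0.9, -0.6, 6.1]
opening: 0.138
finger_force: 60.0
t: 10.08
tcp_pos: [0.5196, -0.1553, 0.1016]
ee_rot: [3.141, 0.032, -0.0]
contact_force: [-4.3, 0.7, 18.8]
opening: 0.14
finger_force: 60.0
```

```bash
python3 -m creep '[{"ax":0,"ay":0,"az":0,"dx":-0.0004,"dy":0,"dz":0.001,"jaw":5},{"ax":0,"ay":0,"az":0,"dx":-0.0004,"dy":0,"dz":0.001,"jaw":5},{"ax":0,"ay":0,"az":0,"dx":-0.0004,"dy":0,"dz":0.001,"jaw":5},{"ax":0,"ay":0,"az":0,"dx":-0.0004,"dy":0,"dz":0.001,"jaw":5}]'
python3 - <<'E'
from h import *
st()
# regulator pointer check from the side view: compare knob position with the start and present
i,K,R,t=cam("side"); a=np.load("pics/side5.npz")["i"]; save("side6",i)
p=np.array(proj(K,R,t,[.52,-.265,.08])).astype(int); w=(slice(p[1]-30,p[1]+30),slice(p[0]-25,p[0]+25)); dd=np.abs(i[w].astype(int)-a[w]).max(2)
print("regulator patch changed px",(dd>60).sum()); st()
E
```

```text
t: 10.42
tcp_pos: [0.5196, -0.1553, 0.1015]
ee_rot: [3.141, 0.032, 0.0]
contact_force: [-7.1, 1.4, 25.4]
opening: 0.138
finger_force: 60.0
t 10.42 tcp [ 0.5196 -0.1553  0.1015] rv [3.1411e+00 3.1500e-02 5.0000e-04] q [-0.33  0.33  2.1  -0.    0.71  1.22] F [-7.1  1.4 25.4] op 0.138 ff 60.0
regulator patch changed px 539
t 10.47 tcp [ 0.5196 -0.1553  0.1015] rv [3.1412e+00 3.1400e-02 5.0000e-04] q [-0.33  0.33  2.1  -0.    0.71  1.22] F [-6.6  0.1 25.9] op 0.139 ff 60.0
```

```bash
python3 - <<'E'
from h import *
for n in("side","scene"):
    a=np.load(f"pics/{n}5.npz"); C=[a[k] for k in "KRt"]; b,_,_,_=cam(n)
    p=np.array(proj(*C,[.52,-.265,.078])).astype(int)
    for i in(a["i"],b):
        m=np.zeros(i.shape[:2],np.uint8); w=(slice(p[1]-28,p[1]+28),slice(p[0]-24,p[0]+24)); m[w]=(i[w].max(2)<48)*255
        c=max(cv2.findContours(m,0,2)[0],key=cv2.contourArea); print(n,cv2.boundingRect(c),cv2.contourArea(c),np.round(cv2.minAreaRect(c)[2],1))
st()
E
```

```text
side (275, 213, 24, 30) 494.0 0.0
side (275, 213, 24, 30) 504.0 90.0Traceback (most recent call last):
  File "<stdin>", line 7, in <module>
ValueError: max() iterable argument is empty
```

The regulator's outline is the same before and after in the side view, so the changed pixels there were most likely the gripper's shadow. The knob is pressed against the stop with about 25 N, so I'll hand in.

```bash
python3 -c "
from h import *
st(); print(sign_off())"
```

```text
t 10.57 tcp [ 0.5196 -0.1553  0.1015] rv [3.1411e+00 3.1400e-02 5.0000e-04] q [-0.33  0.33  2.1  -0.    0.71  1.22] F [-7.5  1.  24.8] op 0.138 ff 60.0
the job is handed in; nothing more can be done
None
```

I handed in the job at 10.6 s, but no verdict came back: by my measurements the regulator pointer is about 0.01 rad off the rib, and the loose knob is home on the D-shaft and held against its stop with about 25 N.

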